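# Seat the filter drawer and set the focus knob of the eyepiece test stand

### The job

Get the eyepiece test stand ready: first push its open filter drawer fully home until it clicks in at its detent (press by feel, do not ram it), then turn the focus knob on top clockwise, regripping as needed, until its pointer line stands at the raised index wedge on the ring round it. Let go of the knob there and leave the eyepiece parts and tools lying about the table where they are.

Things in the scene. Friction and masses are not known exactly. Their poses are not given: they have to be found in the camera images.
- stand: eyepiece test stand, fixed: a grey box 220 (x) x 136 (y) x 60 mm tall, a filter drawer in its -x end, a black focus knob on top, and behind that an upright steel eyepiece port (52 mm across, top 110 mm above the table, axis at x = +68 mm). Origin: centre of the underside; x points from drawer end to port end, z up
- filter_drawer: flat filter drawer sliding along the stand's x. Its frame coincides with stand's when home and lies towards the stand's -x by as much as it is open (up to 70 mm). Friction 1.5 N; from 11 to 5 mm before home a sprung ball detent takes about 12 N to pass; short of its crest it can push the drawer back out, past it it draws the drawer in to its stop
- drawer_front (a point): on the outer face of the drawer's upright front plate (aluminium, 112 mm wide, 8 mm thick, from 8 to 52 mm above the table), at the middle of its width, 40 mm above the table. The outward normal is the stand's -x. With the drawer home this point is at x = -118 mm, y = 0 in the stand's frame
- focus_knob (a joint): angle of the focus knob, rad: 0 to 5.5 between hard stops, grows clockwise as seen from above; turning takes about 0.1 N m and it stays where it is left
- knob_grip (a point): on the knob's vertical axis (stand frame x = -45 mm, y = 0), 95 mm above the table: a TCP height for gripping the round fluted hub (36 mm across, from 70 to 104 mm above the table). Under the hub the knob has a skirt 88 mm across whose top is 70 mm above the table, the pointer line to 71.5 mm
- pointer_tip (a point): outer end of the knob's pointer, a raised white line on the black skirt and cap; 43 mm from the knob's axis, 71 mm above the table; its frame's x points outward along the pointer
- index_mark (a point): the index: the one raised aluminium wedge (14 mm long, 6 mm wide, top 72 mm above the table) on the fixed graduated ring round the knob (dark ring 92 to 120 mm across); this point is on top of the wedge, 53 mm from the knob's axis; its frame's x points outward from the axis
- kellner: bystander: silver Kellner eyepiece barrel standing upright, 42 mm across, 58 mm tall; origin at its foot
- retaining_ring: bystander: flat chrome retaining ring, 48 mm outside, 6 mm thick; origin under its centre
- lens_cell: bystander: brass lens cell, a ring 54 mm outside, 16 mm tall; origin under its centre
- field_stop_tube: bystander: blackened aluminium tube standing upright, 28 mm across, 45 mm tall; origin at its foot
- screw_jar: bystander: small glass jar with lid, 48 mm across, 60 mm tall; origin at its foot
- driver: bystander: screwdriver, 150 mm long, lying on the table along its own x
- lens_cap: bystander: black lens cap, a disc 60 mm across and 12 mm thick; origin under its centre

How it is judged:
On the way, in this order (a step that is already met when the one before it is completed fails the run):
1. the filter drawer is home in its detent (within 2.5 mm) (x of drawer_front in the frame of stand above -0.1205 m), for 0.2 s.
2. the knob's pointer is at the index wedge, with the drawer still home (y of pointer_tip in the frame of index_mark between -0.0032 and 0.0032 m and x of pointer_tip in the frame of index_mark above -0.03 m and x of drawer_front in the frame of stand above -0.1205 m), for 0.2 s.
At the end, for the whole second after the job is handed in: The drawer is home to within 2.5 mm; the pointer's tip is within 3.2 mm (about 4 degrees) sideways of the index wedge's centre line, on the wedge's side of the knob; the knob is at rest (all of step 2 and velocity of joint focus_knob between -0.05 and 0.05 rad/s); the robot touches nothing.
It fails at once if the drawer is rammed: the robot pushes it with more than 40 N (contact force between any of the fingers, the arm and filter_drawer above 40 N).
It fails at once if an eyepiece part, tool, jar or cap on the table is moved more than 25 mm (distance of any of kellner, retaining_ring, lens_cell, field_stop_tube, screw_jar, driver, lens_cap from where it was at the start of the episode above 0.025 m).
It also fails if it takes over 72 s, if anything falls off the work surface, if the arm or the gripper's body presses on something with over 40 N, if the wrist force passes 120 N, or if a joint passes its speed limit or range.

### The arm

A 6-joint arm with a two-finger parallel gripper is mounted at the origin on the work surface. World frame = base frame: x ahead of the robot, y to its left, z up, the work surface at z = 0. Lengths are in m, angles in rad, forces in N, time in s.
With the tool pointing down it reaches from about 0.375 to 0.975 m from the base axis. Payload 3.8 kg.
Tool frame: the origin (TCP) lies between the finger pads, 19 mm behind the fingertips; this is the grasp point; y points along the fingers, z is the direction in which the jaws open and shut, and the axes are right-handed (so a half turn about y gives the same grasp; the last joint's range is limited). The gripper opens to 85 mm and grips with 20 to 120 N. Pads are 22 mm wide; open, the fingers measure 114 mm over their backs; the gripper's body (76 mm by 85 mm) begins 54 mm behind the grasp point. The pads swing forward as they close: fully open they stand 13 mm farther back than shut.
Start: joints at [1.099, 0.264, 1.604, -0, 1.274, -0.037], TCP at [0.284, 0.612, 0.25] pointing down, gripper open.
Joint ranges: [-2.63, 2.63], [-0.94, 2.18], [0.31, 2.57], [-1.31, 4.45], [0, 2.66], [-2.55, 2.55]. Speed limits (rad/s): [2.57, 2.57, 3.14, 3.14, 3.14, 3.14].

### API

Orientations are given as a rotation vector (axis times angle).
In Python, from workcell import bot gives the robot as it stands.
- The arm moves only by the shell command python3 -m jog 'ROWS' [FORCE]. ROWS is JSON, a list of rows, each a list of 5 numbers: the shift along the world's x, y, z in mm, then the turn about the world's z in degrees, then the finger opening in mm, from 0 to 85.4. A call has exactly 10 rows; each row is the pose to reach, as a shift and turn from the pose commanded when the call began; what a row does not reach only later rows make up. A row lasts 1/8 s, in which the tool goes at most 62.5 mm and 10.7 degrees, less where a joint would pass 70% of its speed; a pose out of reach is approached as far as the arm can. A call with a gripper value outside its range is refused whole. The fingers move at their own pace and stop on an object; FORCE is the grip in N (left out, the last holds). Time passes only in rows, so rows that repeat a pose let the fingers close, or fill a call up. It gives the time, the measured TCP pose, the force and the opening at its end, in the units of the state.
- bot.read_state(): the state, without advancing time (a new reading comes with each control period).
- bot.read_camera(name): name is "side" or "top"; returns a dict with "pixels" (480x640x3 uint8, red, green, blue), "fx", "fy", "cx", "cy" (pixels), "R" (3x3) and "t" (3): a world point X has camera coordinates R X + t. Camera axes: x right, y down, z forward; pixel columns grow to the right and rows downward; lengths in m; the calibration is good to about 2 mm. A picture is of the moment at which its call begins. There is no depth.
- bot.finish_job(): hands the job in, once; it reports no verdict.
The state is a dict: "time": time; "q": joint angles; "joint_vel": joint speeds; "joint_torque": joint torques, N m; "tool_pos": TCP position; "tcp_rot": TCP orientation; "wrist_force": force on the tool from outside, world axes, zero at the start; "torque": the same for the moment, N m; "width": opening from 0.0 (shut) to 1.0 (fully open).
Only numpy, scipy, OpenCV 4.12 (cv2) and the standard library are available. Lean on these libraries where they do the work, as an engineer would, in place of code of your own. Each camera call takes 0.05 s, during which the arm holds its last target.

## Working session

There is one attempt and no reset: what is moved stays moved. The work goes in short steps, Python scripts to look and compute and a shell command to move; the robot and the scene stay as the last step left them, time stands still between calls to the robot, and variables do not carry over. Pictures are saved under pics/ and viewed, and the job is handed in when it is done.

```bash
mkdir -p pics; ls; python3 - <<'E'
from workcell import bot
import cv2
print(bot.read_state())
for n in("top","side"):
    c=bot.read_camera(n); cv2.imwrite(f"pics/{n}0.png",c["pixels"][:,:,::-1])
    print(n,c["fx"],c["fy"],c["cx"],c["cy"],c["R"],c["t"])
E
```

```text
pics
{'time': 0.0, 'q': array([ 1.09909777e+00,  2.64771375e-01,  1.60539218e+00,  7.57285096e-06,
        1.27371515e+00, -3.68915969e-02]), 'joint_vel': array([ 4.31003428e-04,  6.43553543e-04,  3.45713867e-04,  1.35141159e-03,
       -4.68410311e-05,  1.67561505e-03]), 'joint_torque': array([ 1.21938028e-04, -5.15097535e+01, -3.67318797e+01, -1.39286576e-04,
        1.25929451e-02,  1.38718255e-05]), 'tool_pos': array([0.2840085 , 0.61156801, 0.2486399 ]), 'tcp_rot': array([-1.54598136,  0.34157493, -0.34065438]), 'wrist_force': array([-0.33586596, -0.26285744,  0.26879171]), 'torque': array([-0.01682905,  0.0070763 ,  0.01375594]), 'width': 0.9996924766666844}
top 457.4130947951033 457.4130947951033 322.34348905180576 240.11268903087984 [[ 0.01824497 -0.99975663 -0.01240199]
 [-0.99755011 -0.01736406 -0.06776625]
 [ 0.06753441  0.013608   -0.99762414]] [-0.00481386  0.59101253  1.13835127]
side 534.0123897893452 534.0123897893452 316.72831634271705 235.91991664319428 [[ 0.75957991 -0.65029792 -0.01228694]
 [-0.46874999 -0.53423141 -0.70347015]
 [ 0.4509011   0.5401013  -0.71061859]] [-0.45756244  0.35986175  0.94228006]
```

View pics/top0.png

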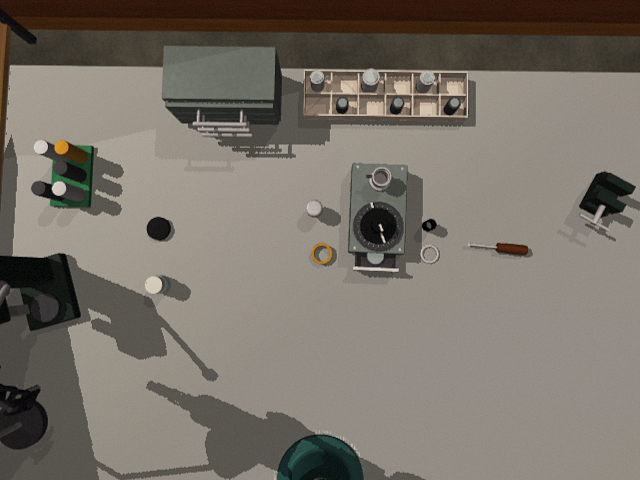

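View pics/side0.png

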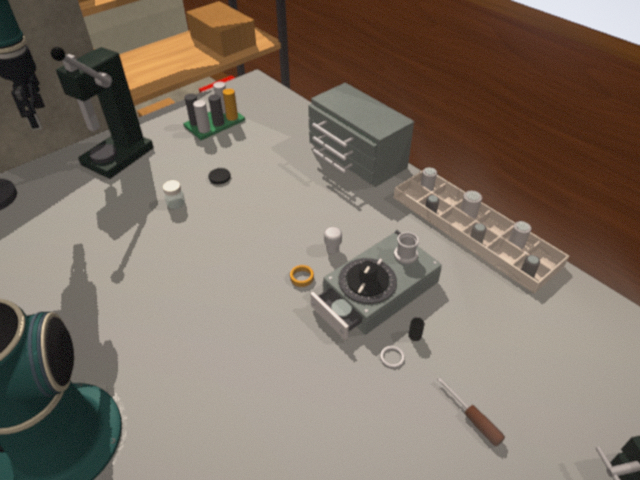

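The top view shows the stand at about (378,210), with its open drawer front at about (376,269), the knob at (378,226) and the port at (380,178). I'll zoom in.

```bash
cat > h.py <<'E'
import numpy as np
def ray(c,u,v,z):
    R=np.array(c["R"]);t=np.array(c["t"])
    d=R.T@np.array([(u-c["cx"])/c["fx"],(v-c["cy"])/c["fy"],1]);o=-R.T@t
    return o+d*(z-o[2])/d[2]
def proj(c,X):
    p=np.array(c["R"])@np.array(X)+np.array(c["t"])
    return c["fx"]*p[0]/p[2]+c["cx"],c["fy"]*p[1]/p[2]+c["cy"]
E
python3 - <<'E'
import cv2
a=cv2.imread("pics/top0.png")[155:285,300:445]; cv2.imwrite("pics/tz.png",cv2.resize(a,None,fx=4.5,fy=4.5,interpolation=cv2.INTER_CUBIC))
a=cv2.imread("pics/side0.png")[220:350,300:450]; cv2.imwrite("pics/sz.png",cv2.resize(a,None,fx=4.5,fy=4.5,interpolation=cv2.INTER_CUBIC))
E
```

```text
(no output)
```

View pics/tz.png

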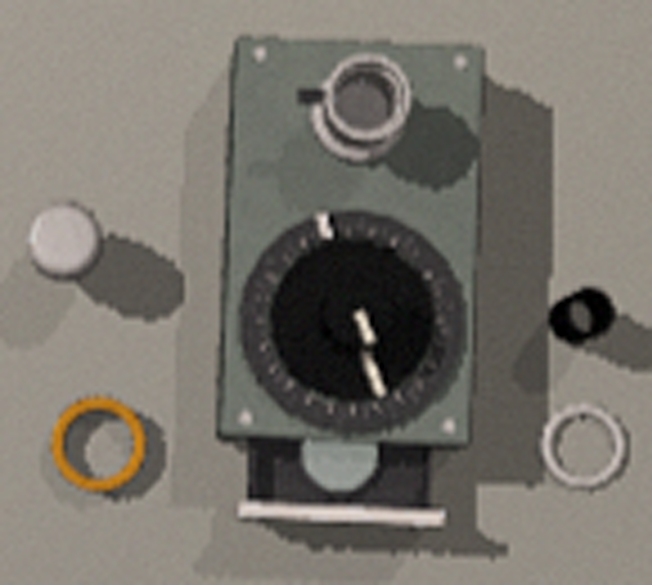

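View pics/sz.png

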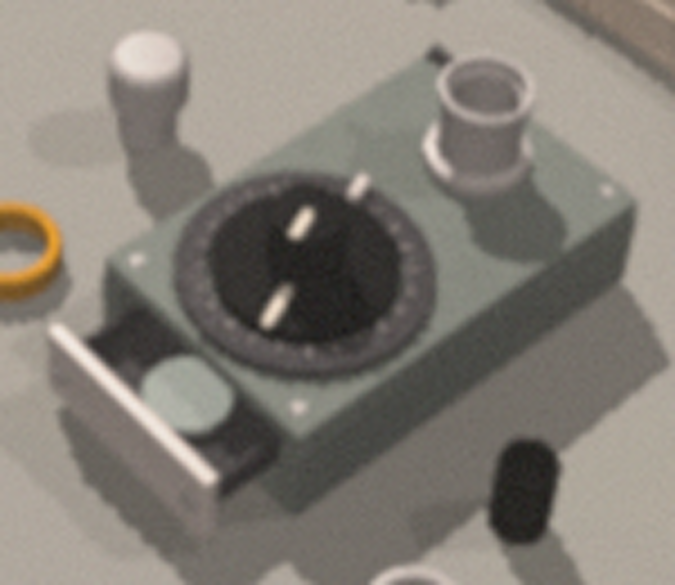

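The zoom shows the index wedge at (325,225) in the crop, the pointer tip at (380,395), and the four corner screws and the front plate clearly. Next I'll get world points from them.

```bash
cat > meas.py <<'E'
import sys,cv2,numpy as np
from workcell import bot
from h import *
def blobs(c,x0=300,y0=155,x1=445,y1=285,th=150,mx=40):
    g=c["pixels"].min(axis=2).astype(np.float32)
    g=g[y0:y1,x0:x1]; S=6
    G=cv2.resize(g,None,fx=S,fy=S,interpolation=cv2.INTER_CUBIC)
    m=(G>th).astype(np.uint8)
    n,l,s,ce=cv2.connectedComponentsWithStats(m)
    out=[]
    for i in range(1,n):
        if 40<s[i,4]<4000:
            u,v=(ce[i]+.5)/S-.5; 
            p=np.argwhere(l==i)[:,::-1].astype(float)
            w,V=np.linalg.eigh(np.cov(p.T))
            e=V[:,1]; t=(p-ce[i])@e
            ends=[((ce[i]+e*q+.5)/S-.5)+[x0,y0] for q in (t.min(),t.max())]
            out.append((u+x0,v+y0,s[i,4]/S/S,*ends))
    return out
if __name__=="__main__":
    c=bot.read_camera("top")
    for b in blobs(c,th=int(sys.argv[1])): print(np.round(b[:3],1),np.round(b[3],1),np.round(b[4],1),np.round(ray(c,b[0],b[1],.06)[:2],4),np.round(ray(c,b[0],b[1],.071)[:2],4))
E
python3 meas.py 175; echo; python3 meas.py 150
```

```text
[370.2 180.8   3.4] [369.9 178.6] [370.6 183.1] [ 0.7367 -0.1101] [ 0.7345 -0.1091]
[313.4 202.1   1.2] [314.2 202. ] [312.1 202.2] [0.6817 0.0289] [0.6801 0.0285]
[371.7 204.8   6.8] [371.  202.5] [372.4 207.1] [ 0.6774 -0.1143] [ 0.6757 -0.1133]
[308.8 208.4  23.9] [306.8 203.6] [310.8 213.5] [0.6657 0.0399] [0.6642 0.0395]
[315.7 212.1   3.6] [317.3 211.8] [313.9 212.4] [0.657  0.0227] [0.6556 0.0224]
[380.7 227.2   7.1] [379.4 224.2] [381.8 230. ] [ 0.6223 -0.1369] [ 0.6212 -0.1356]
[382.9 238.6   7.4] [381.8 235.4] [384.1 241.8] [ 0.5947 -0.1426] [ 0.5939 -0.1413]
[421.6 251.7   7.7] [422.6 246.6] [420.6 256.7] [ 0.5642 -0.2369] [ 0.5637 -0.2347]
[436.6 255.3   4.6] [437.6 251.6] [435.5 259.5] [ 0.556  -0.2733] [ 0.5556 -0.2707]
[375.3 268.7  89.1] [398.  269.8] [352.9 267.7] [ 0.5209 -0.1248] [ 0.5208 -0.1237]

[357.3 166.4   3.9] [357.5 165.2] [357.2 167.6] [ 0.7723 -0.0779] [ 0.7697 -0.0772]
[379.  178.   38.4] [372.8 170.8] [385.  184.9] [ 0.744  -0.1317] [ 0.7418 -0.1305]
[387.9 171.9  12.3] [384.7 166.4] [391.4 178. ] [ 0.7597 -0.1534] [ 0.7573 -0.152 ]
[401.8 168.2   3. ] [401.3 167.4] [402.4 169. ] [ 0.7694 -0.1875] [ 0.7669 -0.1858]
[372.1 183.9  20.2] [368.6 179.1] [377.  190.4] [ 0.7292 -0.1149] [ 0.727  -0.1139]
[371.6 204.7   9.9] [370.9 202.2] [372.5 207.3] [ 0.6775 -0.1142] [ 0.6759 -0.1132]
[380.6 227.2  10.5] [379.3 224. ] [381.8 230.2] [ 0.6224 -0.1367] [ 0.6214 -0.1355]
[382.9 238.5  11.5] [381.5 234.9] [384.3 242.1] [ 0.5947 -0.1426] [ 0.5939 -0.1413]
[428.8 253.2  74.6] [422.4 246.4] [435.  259.8] [ 0.5609 -0.2544] [ 0.5604 -0.252 ]
[354.2 247.4   4.4] [353.9 246.1] [354.4 248.5] [ 0.5719 -0.0728] [ 0.5713 -0.0722]
[399.3 249.2   4. ] [399.4 248.1] [399.3 250.3] [ 0.5694 -0.1828] [ 0.5689 -0.1811]
[369.5 259.1   4.8] [367.7 256.9] [371.5 261.5] [ 0.544  -0.1105] [ 0.5437 -0.1095]
[375.7 261.6   4.3] [379.8 261.3] [372.3 261.9] [ 0.5381 -0.1256] [ 0.5378 -0.1244]
```

```bash
python3 - <<'E'
from workcell import bot
from h import *
from scipy.spatial.transform import Rotation as R
s=bot.read_state(); M=R.from_rotvec(s["tcp_rot"]).as_matrix(); print(M.round(3), s["tool_pos"])
c=bot.read_camera("top")
for u,v in ((357.3,166.4),(401.8,168.2),(354.2,247.4),(399.3,249.2)): print(ray(c,u,v,.061))
print("plate",ray(c,375.3,268.7,.052),ray(c,352.9,267.7,.052),ray(c,398,269.8,.052))
print("wedge",ray(c,371.6,204.7,.072),"ptr",ray(c,382.9,238.5,.0715),ray(c,384.3,242.1,.0715),"cap",ray(c,380.6,227.2,.1045))
d=bot.read_camera("side")
import cv2
# knob top centre pred in side
for X in ([.6258,-.1291,.104],[.6258+.0502,-.1291+.0161,.072],[.5175,-.126,.052]): print(proj(d,X),proj(c,X))
from meas import blobs
for b in blobs(d,300,220,450,350,th=150): print(np.round(b[:3],1),ray(d,b[0],b[1],.0715).round(4),ray(d,b[0],b[1],.061).round(4))
E
```

```text
[[ 0.907 -0.001  0.421]
 [-0.421 -0.001  0.907]
 [-0.    -1.    -0.001]] [0.28414476 0.61181558 0.24912522]
[ 0.7719913  -0.07775246  0.061     ]
[ 0.76918178 -0.18733313  0.061     ]
[ 0.57177838 -0.0728185   0.061     ]
[ 0.56932269 -0.18255943  0.061     ]
plate [ 0.52095243 -0.12564528  0.052     ] [ 0.52240147 -0.07081688  0.052     ] [ 0.51927475 -0.1811253   0.052     ]
wedge [ 0.67573464 -0.11300261  0.072     ] ptr [ 0.59397111 -0.14121614  0.0715    ] [ 0.58531424 -0.14467209  0.0715    ] cap [ 0.61805139 -0.13165719  0.1045    ]
(np.float64(366.3627087076121), np.float64(266.7141136940028)) (np.float64(379.51780243757014), np.float64(223.91957575193393))
(np.float64(377.19859865386735), np.float64(260.7197415800881)) (np.float64(371.6001220771332), np.float64(204.59153549739477))
(np.float64(325.11735025511854), np.float64(309.7489336605727)) (np.float64(375.43039699212227), np.float64(270.1154919753891))
[399.5 240.3  22.6] [ 0.7562 -0.1023  0.0715] [ 0.7645 -0.096   0.061 ]
[396.1 253.   36.1] [ 0.7228 -0.1237  0.0715] [ 0.7306 -0.1176  0.061 ]
[416.7 252.2   4.7] [ 0.7579 -0.1512  0.0715] [ 0.7662 -0.1455  0.061 ]
[379.3 260.5  13.5] [ 0.6803 -0.1152  0.0715] [ 0.6876 -0.109   0.061 ]
[434.5 261.8   5.8] [ 0.7652 -0.1947  0.0715] [ 0.7736 -0.1895  0.061 ]
[366.5 269.2  13.9] [ 0.6425 -0.1149  0.0715] [ 0.6494 -0.1087  0.061 ]
[329.9 277.1  11.7] [ 0.5703 -0.0806  0.0715] [ 0.5762 -0.074   0.061 ]
[302.2 277.7  14.7] [ 0.5262 -0.0442  0.0715] [ 0.5316 -0.0371  0.061 ]
[360.5 288.4  15.6] [ 0.5972 -0.1438  0.0715] [ 0.6035 -0.1379  0.061 ]
[302.5 300.7  81.6] [ 0.4887 -0.0907  0.0715] [ 0.4936 -0.0842  0.061 ]
[365.8 310.   10. ] [ 0.5676 -0.1898  0.0715] [ 0.5735 -0.1845  0.061 ]
[362.3 348.1  19.1] [ 0.5019 -0.2477  0.0715] [ 0.507  -0.2432  0.061 ]
```

The screws put the stand centre at about (0.671,-0.130), yaw -1.45°, with the knob axis at about (0.626..0.629,-0.130). The side view is offset by about 4 mm in x. The drawer is about 35 mm open, with its plate face at x≈0.517. Index azimuth is about 17.7° and the pointer about 201°, so the knob needs about 183° clockwise. First I'll move to staging in front of the drawer.

```bash
python3 -m jog '[[7,-30,0,2,60],[20,-80,0,5,30],[35,-140,0,8,0],[49,-196,0,11,0],[64,-252,0,14,0],[78,-308,0,17,0],[92,-364,0,20,0],[106,-420,0,23,0],[120,-476,0,23.4,0],[130,-520,0,23.4,0]]' 40
python3 -m jog '[[14,-50,0,0,0],[26,-100,0,0,0],[38,-150,0,0,0],[48,-190,0,0,0],[56,-219,0,0,0],[56,-219,-40,0,0],[56,-219,-85,0,0],[56,-219,-130,0,0],[56,-219,-150,0,0],[56,-219,-150,0,0]]'
python3 - <<'E'
from workcell import bot
import cv2
for n in("top","side"):
    c=bot.read_camera(n); cv2.imwrite(f"pics/{n}1.png",c["pixels"][:,:,::-1])
a=cv2.imread("pics/side1.png")[180:380,230:450]; cv2.imwrite("pics/s1z.png",cv2.resize(a,None,fx=3,fy=3,interpolation=cv2.INTER_CUBIC))
print(bot.read_state())
E
```

```text
time: 1.55
tool_pos: [0.4145, 0.0901, 0.2503]
tcp_rot: [-1.571, 0.02, -0.022]
wrist_force: [0.7, 1.0, -0.9]
width: 0.001
time: 2.8
tool_pos: [0.4685, -0.1262, 0.0981]
tcp_rot: [-1.569, 0.024, -0.017]
wrist_force: [-0.5, 0.3, 0.4]
width: -0.001
{'time': 2.9, 'q': array([-3.14483808e-01,  5.67254793e-02,  2.14085092e+00, -1.24097620e-05,
        9.43038485e-01, -1.85888580e+00]), 'joint_vel': array([-0.00019177, -0.01480947, -0.01903836, -0.00137466, -0.00086159,
       -0.00086494]), 'joint_torque': array([-9.11601732e-03, -3.32802093e+01, -3.00143945e+01, -1.14841841e-03,
        7.07541942e-02,  9.39603552e-06]), 'tool_pos': array([ 0.47091697, -0.12699849,  0.10074384]), 'tcp_rot': array([-1.5709966 ,  0.01999402, -0.02145613]), 'wrist_force': array([ 0.6434304 , -0.21454083,  0.89005035]), 'torque': array([0.01316461, 0.02771654, 0.06579441]), 'width': 0.00019593596708964307}
```

View pics/s1z.png

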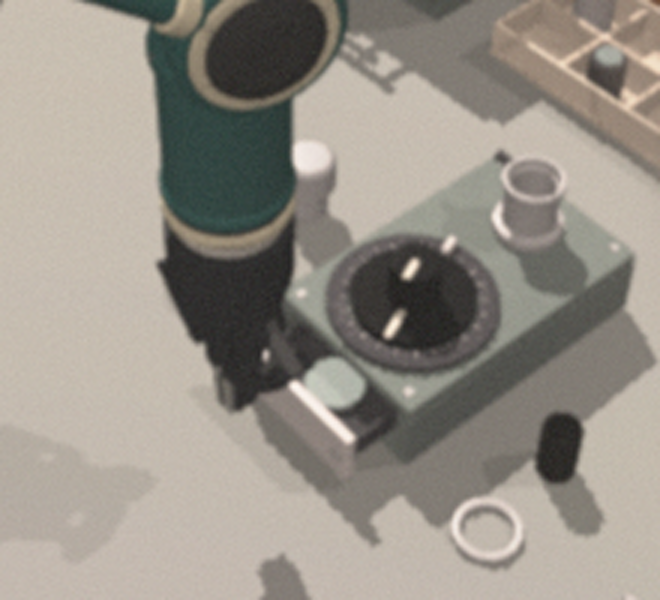

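View pics/top1.png

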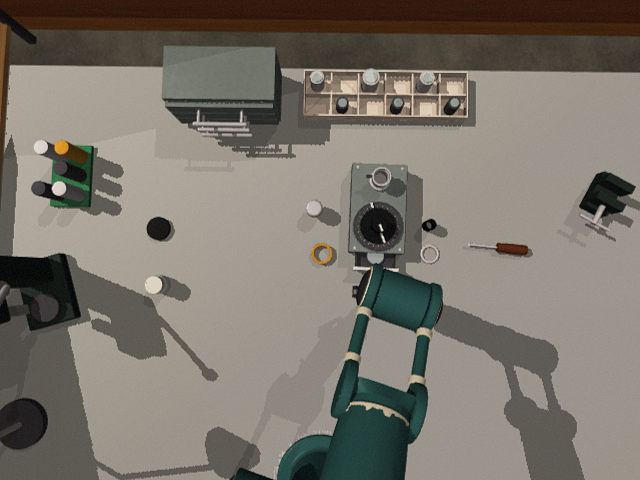

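The closed fingers are in front of the plate, centred in y and above the table. I'll lower and approach.

```bash
python3 -m jog '[[0,0,-20,0,0],[0,0,-45,0,0],[0,0,-56,0,0],[0,0,-56,0,0],[8,0,-56,0,0],[16,0,-56,0,0],[24,0,-56,0,0],[30,-1,-56,0,0],[34,-1,-56,0,0],[36,-1,-56,0,0]]'
python3 -m jog '[[2,0,0,0,0],[4,0,0,0,0],[6,0,0,0,0],[8,0,0,0,0],[10,0,0,0,0],[12,0,0,0,0],[14,0,0,0,0],[15,0,0,0,0],[16,0,0,0,0],[16,0,0,0,0]]'
```

```text
time: 4.15
tool_pos: [0.5065, -0.1278, 0.0439]
tcp_rot: [-1.571, 0.021, -0.02]
wrist_force: [-0.3, -0.2, 0.4]
width: 0.0
time: 5.4
tool_pos: [0.5225, -0.1278, 0.044]
tcp_rot: [-1.571, 0.021, -0.021]
wrist_force: [-0.9, -1.7, -0.5]
width: -0.0
```

```bash
python3 - <<'E'
from workcell import bot
import cv2
print(bot.read_state()["wrist_force"])
c=bot.read_camera("side"); cv2.imwrite("pics/side2.png",c["pixels"][:,:,::-1])
a=cv2.imread("pics/side2.png")[220:370,280:450]; cv2.imwrite("pics/s2z.png",cv2.resize(a,None,fx=4,fy=4,interpolation=cv2.INTER_CUBIC))
E
```

```text
[-0.92054033 -1.71542917 -0.52016053]
```

View pics/s2z.png

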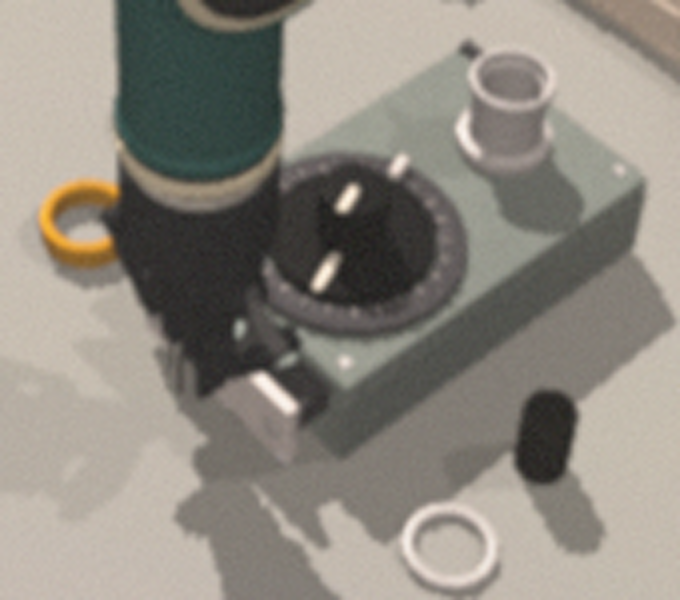

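The drawer is moving with the fingers on its plate, at about friction force. I'll continue up to the detent in fine steps.

```bash
python3 -m jog '[[1,0,0,0,0],[2,0,0,0,0],[3,0,0,0,0],[4,0,0,0,0],[5,0,0,0,0],[6,0,0,0,0],[7,0,0,0,0],[8,0,0,0,0],[8,0,0,0,0],[8,0,0,0,0]]'
python3 -m jog '[[0.3,0,0,0,0],[0.6,0,0,0,0],[0.9,0,0,0,0],[1.2,0,0,0,0],[1.5,0,0,0,0],[1.8,0,0,0,0],[2.1,0,0,0,0],[2.4,0,0,0,0],[2.5,0,0,0,0],[2.5,0,0,0,0]]'
python3 -m jog '[[0.3,0,0,0,0],[0.6,0,0,0,0],[0.9,0,0,0,0],[1.2,0,0,0,0],[1.5,0,0,0,0],[1.5,0,0,0,0],[1.5,0,0,0,0],[1.5,0,0,0,0],[1.5,0,0,0,0],[1.5,0,0,0,0]]'
```

```text
time: 6.7
tool_pos: [0.5306, -0.1277, 0.044]
tcp_rot: [-1.571, 0.02, -0.021]
wrist_force: [-0.9, -0.8, 0.5]
width: -0.0
time: 7.95
tool_pos: [0.5317, -0.1277, 0.0438]
tcp_rot: [-1.57, 0.023, -0.019]
wrist_force: [-6.7, -0.3, 4.9]
width: 0.001
time: 9.2
tool_pos: [0.5322, -0.1277, 0.0436]
tcp_rot: [-1.57, 0.024, -0.017]
wrist_force: [-8.6, -0.9, 7.1]
width: 0.004
```

Force is rising on the detent ramp, which starts at TCP x≈0.531, so home should be near 0.542.

```bash
python3 -m jog '[[0.3,0,0,0,0],[0.6,0,0,0,0],[0.9,0,0,0,0],[1.2,0,0,0,0],[1.5,0,0,0,0],[1.5,0,0,0,0],[1.5,0,0,0,0],[1.5,0,0,0,0],[1.5,0,0,0,0],[1.5,0,0,0,0]]'
python3 -m jog '[[0.3,0,0,0,0],[0.6,0,0,0,0],[0.9,0,0,0,0],[1.2,0,0,0,0],[1.5,0,0,0,0],[1.5,0,0,0,0],[1.5,0,0,0,0],[1.5,0,0,0,0],[1.5,0,0,0,0],[1.5,0,0,0,0]]'
```

```text
time: 10.45
tool_pos: [0.5343, -0.1277, 0.0436]
tcp_rot: [-1.57, 0.023, -0.018]
wrist_force: [-7.3, -0.8, 5.0]
width: -0.002
time: 11.7
tool_pos: [0.5366, -0.1278, 0.0436]
tcp_rot: [-1.571, 0.022, -0.02]
wrist_force: [-4.9, -1.9, 2.2]
width: -0.003
```

```bash
python3 -m jog '[[0.3,0,0,0,0],[0.6,0,0,0,0],[0.9,0,0,0,0],[1.2,0,0,0,0],[1.5,0,0,0,0],[1.8,0,0,0,0],[2,0,0,0,0],[2,0,0,0,0],[2,0,0,0,0],[2,0,0,0,0]]'
python3 -m jog '[[0.3,0,0,0,0],[0.6,0,0,0,0],[0.9,0,0,0,0],[1.2,0,0,0,0],[1.5,0,0,0,0],[1.5,0,0,0,0],[1.5,0,0,0,0],[1.5,0,0,0,0],[1.5,0,0,0,0],[1.5,0,0,0,0]]'
```

```text
time: 12.95
tool_pos: [0.5397, -0.1277, 0.0442]
tcp_rot: [-1.571, 0.02, -0.021]
wrist_force: [-0.8, 0.3, -1.7]
width: -0.005
time: 14.2
tool_pos: [0.541, -0.1279, 0.0441]
tcp_rot: [-1.571, 0.02, -0.021]
wrist_force: [-0.8, 0.3, -0.5]
width: -0.0
```

```bash
python3 - <<'E'
from workcell import bot
import cv2
print(bot.read_state()["wrist_force"])
c=bot.read_camera("side"); cv2.imwrite("pics/side3.png",c["pixels"][:,:,::-1])
a=cv2.imread("pics/side3.png")[220:370,280:450]; cv2.imwrite("pics/s3z.png",cv2.resize(a,None,fx=4,fy=4,interpolation=cv2.INTER_CUBIC))
E
```

```text
[-0.79248693  0.2570429  -0.51376958]
```

View pics/s3z.png

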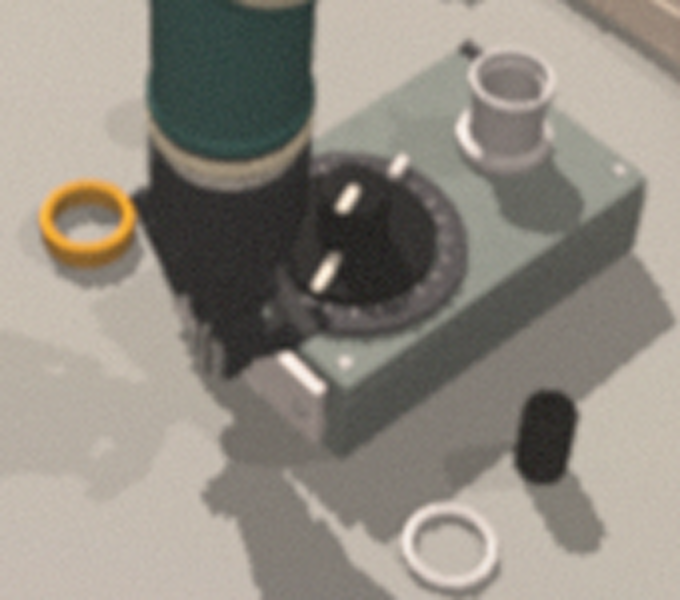

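Force has dropped to zero, so the detent drew the drawer in, and the plate looks flush with the box. I'll confirm by feeling for the stop.

```bash
python3 -m jog '[[0.4,0,0,0,0],[0.8,0,0,0,0],[1.2,0,0,0,0],[1.6,0,0,0,0],[2,0,0,0,0],[2,0,0,0,0],[2,0,0,0,0],[2,0,0,0,0],[2,0,0,0,0],[2,0,0,0,0]]'
```

```text
time: 15.5
tool_pos: [0.5421, -0.1278, 0.0439]
tcp_rot: [-1.571, 0.022, -0.019]
wrist_force: [-5.1, -1.0, 2.6]
width: 0.001
```

The stop is felt at TCP x=0.542 (5 N), so the drawer is home. That also confirms the top camera's x. I'll retreat, open, and go over the knob.

```bash
python3 -m jog '[[-10,0,0,0,0],[-25,0,0,0,0],[-25,0,40,0,0],[-25,0,90,3,20],[-25,0,130,6,50],[-5,0,130,9,80],[20,0,130,11.5,80],[50,0,130,11.5,80],[75,-1,130,11.5,80],[83,-1,130,11.5,80]]'
python3 -m jog '[[0,0,0,0,80],[0,0,0,0,80],[0,0,0,0,80],[0,0,0,0,80],[0,0,0,0,80],[0,0,0,0,80],[0,0,0,0,80],[0,0,0,0,80],[0,0,0,0,80],[0,0,0,0,80]]'
python3 - <<'E'
from workcell import bot
import cv2
s=bot.read_state();print(s["q"],s["tool_pos"],s["width"])
c=bot.read_camera("side"); cv2.imwrite("pics/side4.png",c["pixels"][:,:,::-1])
a=cv2.imread("pics/side4.png")[180:350,280:470]; cv2.imwrite("pics/s4z.png",cv2.resize(a,None,fx=3.5,fy=3.5,interpolation=cv2.INTER_CUBIC))
E
```

```text
time: 16.75
tool_pos: [0.6263, -0.1288, 0.1738]
tcp_rot: [-1.566, -0.137, 0.137]
wrist_force: [-0.4, 0.3, -0.7]
width: 0.932
time: 18.0
tool_pos: [0.6258, -0.1288, 0.174]
tcp_rot: [-1.566, -0.137, 0.137]
wrist_force: [1.0, 0.2, -0.2]
width: 0.935
[-2.41949617e-01  2.52356623e-01  1.76272150e+00 -6.10199046e-06
  1.12655475e+00 -1.98709862e+00] [ 0.62582662 -0.12879888  0.17396104] 0.9348024051021989
```

View pics/s4z.png

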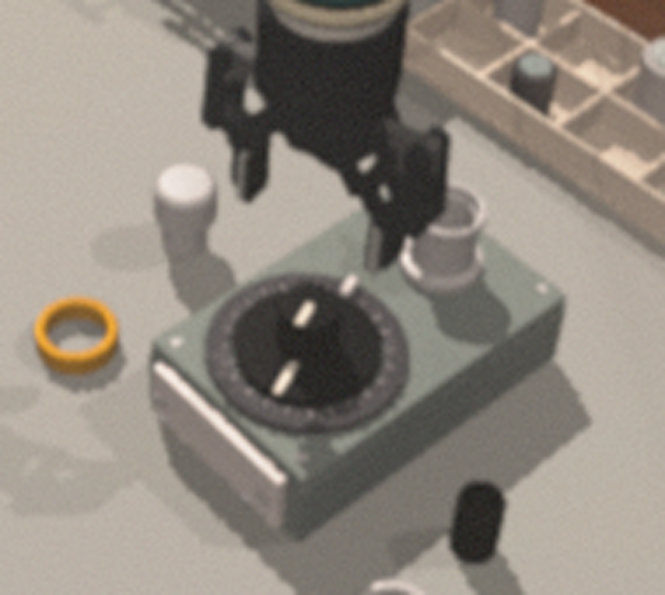

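The drawer front is flush and the open fingers straddle the hub. I'll descend and close.

```bash
python3 -m jog '[[0,0,-20,0,80],[0,0,-45,0,80],[0,0,-65,0,80],[0,0,-75,0,80],[0,0,-79,0,80],[0,0,-79,0,60],[0,0,-79,0,45],[0,0,-79,0,30],[0,0,-79,0,20],[0,0,-79,0,20]]' 40
python3 -m jog '[[0,0,0,0,20],[0,0,0,0,20],[0,0,0,0,20],[0,0,0,0,20],[0,0,0,-2,20],[0,0,0,-5,20],[0,0,0,-8,20],[0,0,0,-10,20],[0,0,0,-10,20],[0,0,0,-10,20]]'
python3 - <<'E'
from workcell import bot
import cv2
s=bot.read_state();print(s)
c=bot.read_camera("side"); cv2.imwrite("pics/side5.png",c["pixels"][:,:,::-1])
a=cv2.imread("pics/side5.png")[180:350,280:470]; cv2.imwrite("pics/s5z.png",cv2.resize(a,None,fx=3.5,fy=3.5,interpolation=cv2.INTER_CUBIC))
E
```

```text
time: 19.3
tool_pos: [0.6269, -0.1303, 0.0966]
tcp_rot: [-1.569, -0.139, 0.135]
wrist_force: [-0.7, -5.3, 4.4]
width: 0.406
time: 20.55
tool_pos: [0.6268, -0.1304, 0.0966]
tcp_rot: [-1.573, -0.002, -0.002]
wrist_force: [-1.1, -5.8, 4.0]
width: 0.404
{'time': 20.55, 'q': array([-0.24309807,  0.32907524,  1.82026401, -0.00210631,  0.98908015,
       -1.81239014]), 'joint_vel': array([-0.00059369,  0.00033245, -0.00091851, -0.00088155,  0.00054734,
        0.00110426]), 'joint_torque': array([  3.73616047, -47.95736074, -29.94448721,   1.50805894,
         0.22978893,  -0.09299691]), 'tool_pos': array([ 0.62683989, -0.13040027,  0.09655616]), 'tcp_rot': array([-1.57326704, -0.00181334, -0.00236285]), 'wrist_force': array([-1.10805982, -5.79529738,  3.96411331]), 'torque': array([-0.86816177,  0.07657875, -0.06167696]), 'width': 0.40359558896711345}
```

View pics/s5z.png

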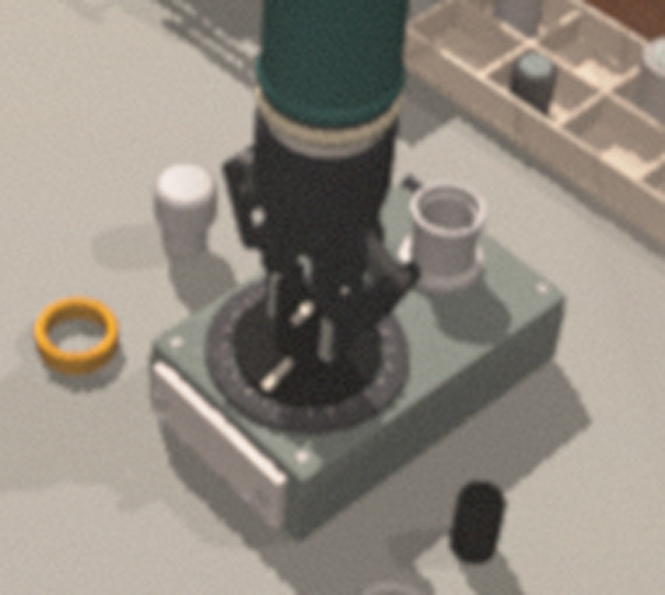

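The hub is gripped (opening about 35 mm) and the pointer turned about 10° clockwise with it. The side load says the axis is 1–1.5 mm further to -y, so I'll relieve that and turn on.

```bash
python3 -m jog '[[0.5,-1.5,0,-4,20],[0.5,-1.5,0,-12,20],[0.5,-1.5,0,-21,20],[0.5,-1.5,0,-30,20],[0.5,-1.5,0,-39,20],[0.5,-1.5,0,-48,20],[0.5,-1.5,0,-57,20],[0.5,-1.5,0,-66,20],[0.5,-1.5,0,-75,20],[0.5,-1.5,0,-80,20]]'
python3 - <<'E'
from workcell import bot
import cv2
s=bot.read_state();print(s["q"],s["width"],s["torque"])
c=bot.read_camera("side"); cv2.imwrite("pics/side6.png",c["pixels"][:,:,::-1])
a=cv2.imread("pics/side6.png")[180:350,280:470]; cv2.imwrite("pics/s6z.png",cv2.resize(a,None,fx=3.5,fy=3.5,interpolation=cv2.INTER_CUBIC))
E
```

```text
time: 21.85
tool_pos: [0.6261, -0.1314, 0.0965]
tcp_rot: [-1.287, 1.081, -1.083]
wrist_force: [-4.3, -3.8, 6.6]
width: 0.405
[-0.24488238  0.32989335  1.81920572 -0.00197884  0.99222031 -0.41526022] 0.4054981133737444 [-0.63381128  0.74956462  0.10828871]
```

View pics/s6z.png

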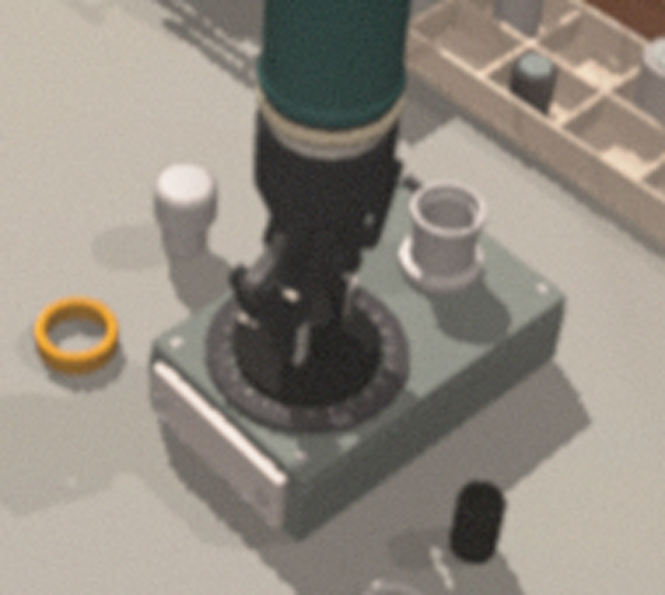

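```bash
python3 -m jog '[[-0.5,0,0,-8,20],[-1,0,0,-17,20],[-1,0,0,-26,20],[-1,0,0,-35,20],[-1,0,0,-44,20],[-1,0,0,-53,20],[-1,0,0,-62,20],[-1,0,0,-71,20],[-1,0,0,-80,20],[-1,0,0,-87,20]]'
python3 -m jog '[[0,0,0,0,20],[0,0,0,0,20],[0,0,0,0,40],[0,0,0,0,80],[0,0,0,0,80],[0,0,0,0,80],[0,0,20,0,80],[0,0,50,0,80],[0,0,80,0,80],[0,0,90,0,80]]'
python3 - <<'E'
from workcell import bot
import cv2
s=bot.read_state();print(s["q"],s["width"],s["torque"])
c=bot.read_camera("side"); cv2.imwrite("pics/side7.png",c["pixels"][:,:,::-1])
a=cv2.imread("pics/side7.png")[180:350,280:470]; cv2.imwrite("pics/s7z.png",cv2.resize(a,None,fx=3.5,fy=3.5,interpolation=cv2.INTER_CUBIC))
E
```

```text
time: 23.15
tool_pos: [0.6251, -0.1307, 0.0965]
tcp_rot: [-0.236, 2.103, -2.104]
wrist_force: [-3.6, -1.7, 6.1]
width: 0.404
time: 24.4
tool_pos: [0.6273, -0.1308, 0.1892]
tcp_rot: [-0.233, 2.097, -2.101]
wrist_force: [0.1, 0.1, -0.7]
width: 0.935
[-2.44403620e-01  2.39289643e-01  1.74934063e+00  4.45038067e-05
  1.14681197e+00  1.09965450e+00] 0.9354205571608987 [0.04197567 0.02307641 0.0200776 ]
```

View pics/s7z.png

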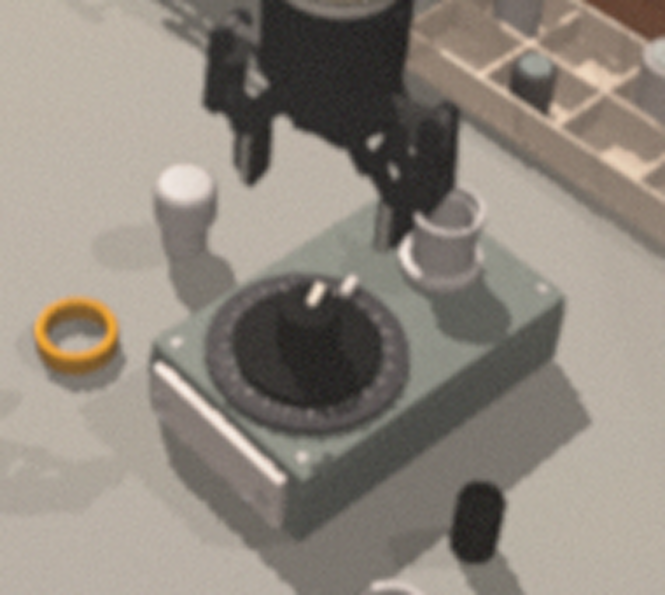

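The hub hides the skirt pointer in the side view, so I'll move the arm aside for the top view.

```bash
python3 -m jog '[[0,30,20,0,80],[0,80,30,0,80],[0,130,30,0,80],[0,180,30,0,80],[0,220,30,0,80],[0,240,30,0,80],[0,240,30,0,80],[0,240,30,0,80],[0,240,30,0,80],[0,240,30,0,80]]'
cat > ang.py <<'E'
from workcell import bot
import cv2,sys
from h import *; from meas import blobs
tag=sys.argv[1]
c=bot.read_camera("top"); cv2.imwrite(f"pics/top{tag}.png",c["pixels"][:,:,::-1])
a=cv2.imread(f"pics/top{tag}.png")[155:285,300:445]; cv2.imwrite(f"pics/tz{tag}.png",cv2.resize(a,None,fx=4.5,fy=4.5,interpolation=cv2.INTER_CUBIC))
for th in (130,150):
  for b in blobs(c,350,195,410,250,th):
    e=[ray(c,*x,.0715)[:2] for x in b[3:5]]; d=e[0]-e[1]
    if d[0]<0:d=-d
    print(np.round(b[:3],1),ray(c,b[0],b[1],.0715).round(4),ray(c,b[0],b[1],.1045).round(4),"dir",np.degrees(np.arctan2(d[1],d[0])).round(1), np.round(e,4).tolist())
E
python3 ang.py 8
```

```text
time: 25.7
tool_pos: [0.6255, 0.1085, 0.215]
tcp_rot: [-0.238, 2.102, -2.102]
wrist_force: [-0.3, 0.7, 0.1]
width: 0.938
[351.4 205.8   4.7] [ 0.6723 -0.064   0.0715] [ 0.6675 -0.0624  0.1045] dir -0.1 [[0.6835, -0.0641], [0.6618, -0.064]]
[371.5 204.5  15.2] [ 0.6764 -0.1128  0.0715] [ 0.6715 -0.1098  0.1045] dir 19.2 [[0.6835, -0.1103], [0.6688, -0.1155]]
[372.6 213.5  20.6] [ 0.6542 -0.1156  0.0715] [ 0.65   -0.1125  0.1045] dir 24.4 [[0.6654, -0.1105], [0.6431, -0.1207]]
[352.5 216.4   3.3] [ 0.6464 -0.0671  0.0715] [ 0.6424 -0.0654  0.1045] dir 81.0 [[0.646, -0.07], [0.6469, -0.0639]]
[377.9 220.7  14.5] [ 0.6371 -0.1287  0.0715] [ 0.6334 -0.1252  0.1045] dir 22.3 [[0.6455, -0.1253], [0.6286, -0.1322]]
[403.5 219.4   1.8] [ 0.6412 -0.1905  0.0715] [ 0.6374 -0.1851  0.1045] dir 2.7 [[0.6448, -0.1903], [0.6383, -0.1906]]
[399.2 248.4   7.4] [ 0.5707 -0.1806  0.0715] [ 0.569  -0.1755  0.1045] dir -80.5 [[0.5714, -0.1844], [0.57, -0.1761]]
[350.3 249.    1.4] [ 0.5673 -0.0628  0.0715] [ 0.5657 -0.0612  0.1045] dir -55.7 [[0.5685, -0.0645], [0.5662, -0.0611]]
[371.6 204.6  12.4] [ 0.6761 -0.1129  0.0715] [ 0.6712 -0.1099  0.1045] dir 18.4 [[0.6826, -0.1107], [0.6691, -0.1152]]
[372.6 213.5  17.5] [ 0.6543 -0.1156  0.0715] [ 0.6501 -0.1124  0.1045] dir 24.2 [[0.6651, -0.1107], [0.6434, -0.1205]]
[377.9 220.7  12.1] [ 0.637  -0.1288  0.0715] [ 0.6333 -0.1252  0.1045] dir 22.2 [[0.6452, -0.1254], [0.6288, -0.1321]]
[399.3 248.7   4.4] [ 0.5701 -0.1809  0.0715] [ 0.5684 -0.1758  0.1045] dir -85.5 [[0.5703, -0.184], [0.5698, -0.1775]]
```

View pics/tz8.png

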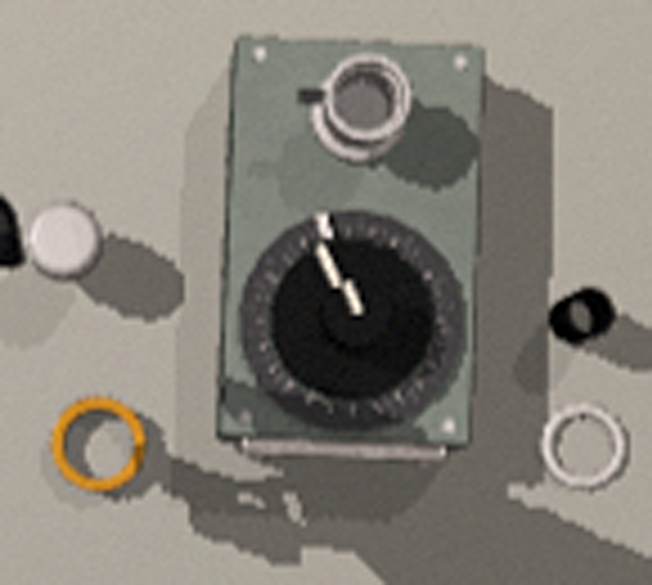

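The pointer stands about 6.5° anticlockwise of the wedge (estimates 5.5–8°). Everything else is in place and the drawer is home. I'll regrip and turn 6.5° more.

```bash
python3 -m jog '[[0,-50,0,0,80],[0,-110,0,0,80],[0,-170,0,0,80],[0,-215,0,0,80],[-0.5,-240,0,0,80],[-0.5,-240,-30,0,80],[-0.5,-240,-70,0,80],[-0.5,-240,-100,0,80],[-0.5,-240,-115,0,80],[-0.5,-240,-120,0,80]]'
python3 -m jog '[[0,0,0,0,80],[0,0,0,0,60],[0,0,0,0,40],[0,0,0,0,20],[0,0,0,0,20],[0,0,0,0,20],[0,0,0,0,20],[0,0,0,0,20],[0,0,0,0,20],[0,0,0,0,20]]'
python3 -m jog '[[0,0,0,-1,20],[0,0,0,-2,20],[0,0,0,-3,20],[0,0,0,-4,20],[0,0,0,-5,20],[0,0,0,-6,20],[0,0,0,-6.5,20],[0,0,0,-6.5,20],[0,0,0,-6.5,20],[0,0,0,-6.5,20]]'
python3 -m jog '[[0,0,0,0,30],[0,0,0,0,50],[0,0,0,0,80],[0,0,0,0,80],[0,0,0,0,80],[0,0,20,0,80],[0,0,50,0,80],[0,0,80,0,80],[0,0,100,0,80],[0,0,120,0,80]]'
python3 -m jog '[[0,30,0,0,80],[0,80,0,0,80],[0,130,0,0,80],[0,180,0,0,80],[0,220,0,0,80],[0,240,0,0,80],[0,240,0,0,80],[0,240,0,0,80],[0,240,0,0,80],[0,240,0,0,80]]'
python3 ang.py 9
```

```text
time: 27.0
tool_pos: [0.6245, -0.1304, 0.0943]
tcp_rot: [-0.24, 2.102, -2.102]
wrist_force: [0.6, 0.1, -0.4]
width: 0.935
time: 28.25
tool_pos: [0.6255, -0.1306, 0.0962]
tcp_rot: [-0.238, 2.1, -2.102]
wrist_force: [-1.2, -1.4, 5.4]
width: 0.41
time: 29.5
tool_pos: [0.6255, -0.1306, 0.0962]
tcp_rot: [-0.121, 2.162, -2.163]
wrist_force: [-1.8, -1.7, 6.1]
width: 0.409
time: 30.75
tool_pos: [0.6249, -0.1303, 0.2166]
tcp_rot: [-0.122, 2.163, -2.163]
wrist_force: [0.2, 0.9, 0.1]
width: 0.936
time: 32.0
tool_pos: [0.6249, 0.1085, 0.215]
tcp_rot: [-0.121, 2.164, -2.164]
wrist_force: [-0.6, 0.4, 0.2]
width: 0.938
[351.4 206.    4.9] [ 0.6719 -0.0641  0.0715] [ 0.6671 -0.0625  0.1045] dir 0.4 [[0.6826, -0.064], [0.6626, -0.0641]]
[374.5 212.6  50.9] [ 0.6567 -0.1202  0.0715] [ 0.6524 -0.1169  0.1045] dir 22.8 [[0.6831, -0.1091], [0.6284, -0.1321]]
[403.4 219.1   1.9] [ 0.6419 -0.1904  0.0715] [ 0.638  -0.185   0.1045] dir 6.0 [[0.6456, -0.19], [0.6379, -0.1908]]
[354.9 240.5   1.8] [ 0.588  -0.0737  0.0715] [ 0.5857 -0.0718  0.1045] dir 45.9 [[0.586, -0.0757], [0.5904, -0.0712]]
[354.2 247.2   1.3] [ 0.5716 -0.0722  0.0715] [ 0.5699 -0.0703  0.1045] dir 65.0 [[0.5709, -0.0736], [0.5723, -0.0707]]
[399.2 248.4   7.6] [ 0.5708 -0.1806  0.0715] [ 0.5691 -0.1755  0.1045] dir -76.5 [[0.5717, -0.1843], [0.5696, -0.1757]]
[371.6 204.7  12.6] [ 0.6759 -0.113   0.0715] [ 0.671  -0.1099  0.1045] dir 18.7 [[0.6827, -0.1107], [0.6685, -0.1155]]
[373.9 212.8  16.8] [ 0.6561 -0.1188  0.0715] [ 0.6518 -0.1156  0.1045] dir 17.9 [[0.667, -0.1153], [0.6452, -0.1224]]
[378.2 220.4  12.8] [ 0.6377 -0.1295  0.0715] [ 0.634  -0.1259  0.1045] dir 16.8 [[0.646, -0.127], [0.6288, -0.1322]]
[399.3 248.7   4.5] [ 0.5701 -0.1809  0.0715] [ 0.5684 -0.1757  0.1045] dir -84.8 [[0.5704, -0.1839], [0.5698, -0.1775]]
```

View pics/tz9.png

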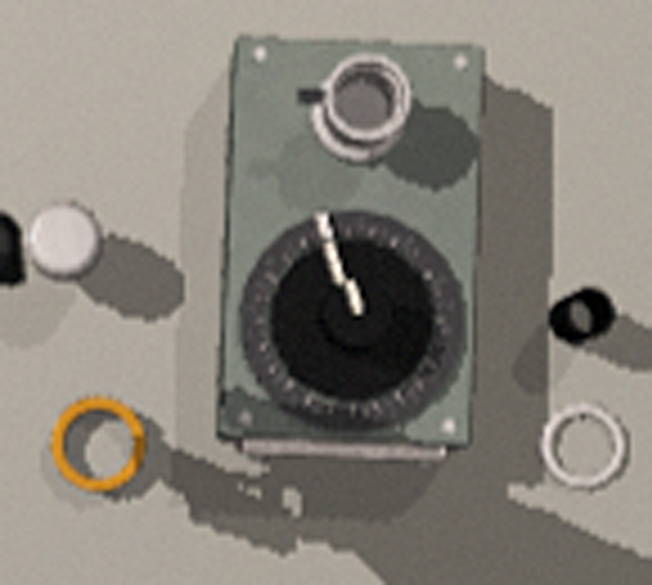

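The pointer and wedge are now collinear: pointer direction 17.9° against the wedge's 18.7°, and the tip is about 0.6 mm off sideways. I'll check the drawer and bystanders, then hand in.

```bash
python3 - <<'E'
from workcell import bot
import cv2
from h import *
c=bot.read_camera("top")
g=c["pixels"].min(axis=2).astype(float)[245:265,358:396].mean(axis=1); print(g.round())
for v in (252,253,254,255,256,257): print(v,ray(c,376,v,.052)[0].round(4))
print("expected plate top centre x", .6706-.114, "row",proj(c,[.6706-.114,-.1275,.052]))
d=cv2.absdiff(c["pixels"][:,:,::-1],cv2.imread("pics/top0.png")).max(axis=2)
for n,(u,v) in dict(kell=(314,208),cell=(322,253),tube=(429,225),ring=(429,254),jar=(154,285),cap=(159,229),drv=(505,248)).items(): print(n,d[v-8:v+9,u-8:u+9].mean().round(1))
s=bot.read_state();print(s["time"],abs(s["joint_vel"]).max(),s["wrist_force"])
E
```

```text
[ 66.  63.  62.  63.  67.  76.  78.  78. 100. 132. 134. 102.  79.  83.
  84.  81.  81.  81.  84.  87.]
252 0.5619
253 0.5594
254 0.557
255 0.5545
256 0.5521
257 0.5496
expected plate top centre x 0.5566 row (np.float64(376.2083894444803), np.float64(254.15962873445656))
kell 23.0
cell 21.5
tube 13.5
ring 22.7
jar 23.8
cap 6.6
drv 15.5
32.1 0.008844019315435565 [-0.24244955  0.18121173 -0.79170136]
```

```bash
python3 -c "
from workcell import bot
print(bot.finish_job())"
```

```text
the job is handed in; nothing more can be done
None
```

I pushed the drawer home, set the knob pointer at the index wedge, and handed the job in at about 32 s of the 72 s allowed. `finish_job` gave no verdict, so the results below rest on my own checks.

- **Drawer:** I pressed it in with closed fingers in small steps. The readings taken at the end of each move rose to about 9 N on the detent ramp and then fell to zero as the detent drew the drawer in. A light press of about 5 N then found the stop. In the last picture the plate is within about 1 mm of where it should be when home.
- **Knob:** I turned it clockwise about 177° in one grip, let go and checked, then regripped for another 6.5° and let go. In the last top view the pointer lies at 17.9° and the wedge at 18.7°, with the tip about 0.6 mm off the wedge's centre line (limit 3.2 mm).
- **At hand-in:** the gripper was open and about 240 mm to the side of the knob, touching nothing and essentially still.

Two checks were less clean:
- **Cameras:** the side camera disagreed with the top one by about 4 mm in x. I relied on the top camera because the felt drawer stop agreed with it.
- **Eyepiece parts and tools:** the picture difference I ran on them proved nothing, as noise and moving shadows swamped it. By eye, the four nearest the stand are unmoved in the final picture, and the arm never went near any of the loose parts. I did not look again at the jar, cap and driver.

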